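Zero the bench scale, then bring the polished brass ball over its pan in the tongs

ROBOT

A 7-joint arm with a two-finger parallel gripper is mounted at the origin on the work surface. World frame = base frame: x ahead of the robot, y to its left, z up, the work surface at z = 0. Lengths are in m, angles in rad, forces in N, time in s.
With the tool pointing down it reaches from about 0.425 to 0.95 m from the base axis. Payload 16.7 kg.
Tool frame: the origin (TCP) lies between the finger pads; the fingertips stand 19 mm ahead of it and the grasp point (between the pads) is the TCP (robot.tip_reach is the distance from the TCP to the fingertips, in m); z points along the fingers, y is the line along which they close (so a half turn about z gives the same grasp; the last joint's range is limited). The gripper opens to 94 mm and grips with 3 to 60 N. Pads are 16 mm wide; open, the fingers measure 119 mm over their backs; the gripper's body (75 mm by 177 mm) begins 78 mm behind the grasp point.
Start: joints at [1.026, 0.426, 0.074, 1.606, -0.034, 1.111, -0.067], TCP at [0.26, -0.623, 0.197] pointing down, gripper open.
Joint ranges: [-2.85, 2.85], [-0.5, 2.14], [-1.23, 1.37], [0.21, 2.46], [-1.02, 4.16], [0.16, 2.05], [-2.73, 2.73]. Speed limits (rad/s): [1.89, 1.89, 2.39, 2.39, 3.01, 3.01, 3.01].

INTERFACE

Orientations are given as a unit quaternion [x, y, z, w].
In Python, from cell import robot gives the robot as it stands.
- The arm moves only by the shell command python3 -m pendant 'ROWS' [FORCE]. ROWS is JSON, a list of rows, each an object of numbers: "grip": the closure, from 0 (fully open) to 1 (shut); "dx", "dy", "dz": the shift along the world's x, y, z in cm; "turn": the turn about the world's z in degrees. In form: [{"grip": .., "dx": .., "dy": .., "dz": .., "turn": ..}, ...]. A call has exactly 8 rows; each row is the pose to reach, as a shift and turn from the pose commanded when the call began; what a row does not reach only later rows make up. A row lasts 1/10 s, in which the tool goes at most 50 mm and 8.59 degrees, less where a joint would pass 70% of its speed; a pose out of reach is approached as far as the arm can. A call with a gripper value outside its range is refused whole. The fingers move at their own pace and stop on an object; FORCE is the grip in N (left out, the last holds). Time passes only in rows, so rows that repeat a pose let the fingers close, or fill a call up. It gives the time, the measured TCP pose, the force, the opening and the grip force at its end, in the units of the state.
- robot.read_state(): the state, without advancing time (a new reading comes with each control period).
- robot.grab_frame(name): name is "scene" or "side" or "wrist"; returns the picture (420x560x3 uint8, red, green, blue); there is no depth.
- robot.calibration(name): a dict with "K" (3x3 intrinsics, pixels), "rvec" (rotation vector, rad) and "tvec" (3), from world to camera coordinates, as OpenCV has them. Camera axes: x right, y down, z forward; pixel columns grow to the right and rows downward; lengths in m; the calibration is good to about 2 mm. A picture is of the moment at which its call begins: read the wrist's pose just before it. calibration takes no time and is no camera call; for the wrist camera it gives the pose at the moment of the call.
- robot.sign_off(): hands the job in; it is judged then, once.
Trained networks look in the newest picture that a camera, given by its name, has taken for a name from the list of things; names that differ only in an ending like _2 or _b are one class to them, and where a whole thing is asked for, a point or a joint stands for the part that bears it (a point fixed in the world has none). Each returns a list of dicts, best first, with "confidence" (0 to 1); they miss things now and then, are a little off and sometimes report something else, mostly with a low value. They report only what shows in the picture. A call takes as long as a camera call. They do not tell look-alikes from the thing itself.
- robot.boxes_of(thing, camera): "rect" ([left, top, right, bottom] in pixels, round what is visible of it).
- robot.trace(thing, camera): "pixels" (420x560 bool, what is visible of it) and "rect" ([left, top, right, bottom] in pixels, round what is visible of it).
The state is a dict: "time_s": time; "q": joint angles; "joint_velocities": joint speeds; "joint_efforts": joint torques, N m; "eef_pos": TCP position; "tool_rot": TCP orientation; "ft_force": force on the tool from outside, world axes, zero at the start; "torque": the same for the moment, N m; "width": opening from 0.0 (shut) to 1.0 (fully open); "grasp_force": force on a finger pad.
Only numpy, scipy, OpenCV 4.12 (cv2) and the standard library are available. Lean on these libraries where they do the work, as an engineer would, in place of code of your own. Each camera call takes 0.05 s, during which the arm holds its last target. There are 200 camera calls.

TASK

Get the brass ball ready for weighing: first turn the scale's zero knob until its yellow pointer reads zero (on the long red mark) and let go of it. Then pick up the red-handled tongs, close them on the polished brass ball, lift it off its stand and hold it in the tongs above the middle of the scale pan, a few centimetres (about 5 cm) clear of it. Finish while still holding it there, never touch the brass ball with the gripper itself, and leave the other balls, the figure, the cone, the pot and the brush where they are.

Things in the scene. Friction and masses are not known exactly. Their poses are not given: they have to be found in the camera images.
- zero_knob (a joint): turn of the scale's zero knob, rad: 0 = pointer on the red zero mark, positive = counter-clockwise seen from above; it turns from -0.8 to 1.7 and stays where it is left (friction torque 0.04 N m)
- zero_knob_grip (a point): black bar knob on the low near end of the green scale: upright bar 42 mm long (own x, the yellow pointer at +x), 14 mm wide (own y), 28 mm tall. The point is on the turning axis, 7.5 mm below the bar's top and 20 mm above its round skirt (44 mm across); it turns with the knob
- scale_pan (a point): centre of the upper face of the scale's round aluminium pan (124 mm across, 64 mm above the bench, its rim 4 mm higher). The green scale is fixed, 290 x 150 x 48 mm, long along this point's x; the pan's centre lies 70 mm ahead (+x) of the scale's middle and the knob's axis 75 mm behind it (-x), so the two are 145 mm apart
- tongs_grip (a point): red-handled sprung tongs, 110 g, level on a blue rest. The point: on the centre line, half-way up the handles, near the centre of mass (36 mm above the bench), where they are best gripped from above across y. Own x points to the jaws, y across, z up. Handles 20 mm tall, from 45 mm behind to 45 mm ahead of it, about 53 mm over the outside when open, 36 mm when closed on a ball; hub 100 mm behind
- tongs_rest: fixed blue rest, a 4 mm plate 160 x 80 mm with two cross bars (26 mm high) that carry the tongs 65 mm behind and 58 mm ahead of the grip; x along the tongs; origin at the bench under the tongs' grip. Nothing but the plate lies below the grip
- tongs_jaw (a point): point midway between the two dished jaws, 90 mm ahead (own x) of point tongs_grip at the same height, same axes: the ball's centre must come here. Jaws are about 25 mm high and 25 mm long, made for a 32 mm ball; open, they stand about 53 mm apart
- tongs_left (a joint): closing angle of one tongs arm (the other mirrors it), rad: 0 fully open (spring rest), about 0.085 closed on a ball, 0.13 fully shut. Each handle, pressed at the grip, starts to close at about 7 N and needs about 11 N at 0.085; a light pinch (handles 49 mm apart over the outside) carries the tongs with jaws still open; squeeze with 20 N or more to hold the ball firmly
- brass_ball_center (a point): centre of the polished brass-coloured ball, 32 mm diameter, about 50 g, resting in a small cup (16 mm across) on a fixed steel stand; its centre is about 57 mm above the bench, 15 mm above the cup's rim; stand 42 mm high with a foot 48 mm across. Only the position matters; the stands change places
- steel_ball_center (a point): centre of the steel-coloured ball on another such stand: leave it alone
- black_ball_center (a point): centre of the black ball on the third such stand: leave it alone
- angel: small angel figure, cone body with ball head and dark wings, 110 mm tall, origin under its foot: leave it alone
- cone: bare metal cone standing upright, 64 mm across at the foot, 110 mm tall, origin under it: leave it alone
- pot: round steel pot, 84 mm across, 62 mm tall, origin under it: leave it alone
- brush: hand brush lying on the bench, origin at its underside: leave it alone
Not all that is in view belongs to the job. Leave any black or brown look-alike of the part that bears tongs_grip alone.

How it is judged:
On the way, in this order (a step that is already met when the one before it is completed fails the run):
1. the zero knob's pointer stands on zero and the knob is let go (value of joint zero_knob between -0.08 and 0.08 rad and contact force between the fingers and zero_knob below 0.2 N), for 0.2 s.
2. the brass ball is lifted off its stand in the tongs, held by the gripper (height (world z) of brass_ball_center above 0.085 m and contact force between brass_ball and tongs above 0.5 N and contact force between the fingers and tongs above 1 N), for 0.2 s.
At the end, for the whole second after the job is handed in: Knob within 0.08 rad of zero; brass ball clamped in the tongs' jaws (within 12 mm of the jaw point), tongs held by the gripper; ball's centre within 40 mm of the pan's centre sideways and 35 to 140 mm above its face, still; neither ball nor tongs touching the scale (value of joint zero_knob between -0.08 and 0.08 rad and z of brass_ball_center in the frame of scale_pan between 0.035 and 0.14 m and horizontal distance between brass_ball_center and scale_pan below 0.04 m and contact force between brass_ball and tongs above 0.5 N and contact force between the fingers and tongs above 1 N and distance between brass_ball_center and tongs_jaw below 0.012 m and contact force between each of brass_ball, tongs and scale below 0.05 N and linear speed of brass_ball below 0.03 m/s); the arm keeps its last pose, push and grip.
It fails at once if the gripper or arm touches the brass ball (contact force between any of the fingers, the arm and brass_ball above 0.3 N).
It fails at once if the steel or the black ball is moved more than 20 mm (distance of any of steel_ball_center, black_ball_center from where it was at the start of the episode above 0.02 m).
It fails at once if the angel figure, cone or pot is moved more than 30 mm, or the brush more than 40 mm (distance of any of angel, cone, pot from where it was at the start of the episode above 0.03 m or distance of brush from where it was at the start of the episode above 0.04 m).
It also fails if it takes over 64 s, if anything falls off the work surface, if the arm or the gripper's body presses on something with over 40 N, if the wrist force passes 120 N, or if a joint passes its speed limit or range.

## Working session

There is one attempt and no reset: what is moved stays moved. The work goes in short steps, Python scripts to look and compute and a shell command to move; the robot and the scene stay as the last step left them, time stands still between calls to the robot, and variables do not carry over. Pictures are saved under pics/ and viewed, at most 10 in all, crops included, and the job is handed in when it is done.

```bash
ls; mkdir -p pics; cat > h.py <<'E'
import numpy as np, cv2
from cell import robot
from scipy.spatial.transform import Rotation as R
def cal(n):
    c=robot.calibration(n); return np.array(c["K"],float),np.array(c["rvec"],float).ravel(),np.array(c["tvec"],float).ravel()
def onplane(n,uv,z,c=None):
    K,r,t=c or cal(n); M=R.from_rotvec(r).as_matrix(); o=-M.T@t
    uv=np.atleast_2d(np.array(uv,float)); d=(np.c_[uv,np.ones(len(uv))]@np.linalg.inv(K).T)@M
    return o+d*((z-o[2])/d[:,2])[:,None]
def proj(n,P,c=None):
    K,r,t=c or cal(n); return cv2.projectPoints(np.atleast_2d(np.array(P,float)),r,t,K,None)[0][:,0]
def tri(c1,u1,c2,u2):
    Ps=[k[0]@np.c_[R.from_rotvec(k[1]).as_matrix(),k[2]] for k in (c1,c2)]
    X=cv2.triangulatePoints(Ps[0],Ps[1],np.array(u1,float).reshape(2,1),np.array(u2,float).reshape(2,1)); return (X[:3]/X[3]).ravel()
def save(n,im): cv2.imwrite(n,im[:,:,::-1])
E
python3 - <<'E'
from h import *
a=robot.grab_frame("scene"); b=robot.grab_frame("side")
save("pics/scene.png",a); save("pics/side.png",b)
for n in("scene","side"):
    K,r,t=cal(n); print(n,"cam at",(-R.from_rotvec(r).as_matrix().T@t).round(3))
    for th in("brass_ball_center","steel_ball_center","black_ball_center","tongs_grip","zero_knob_grip","scale_pan","angel","cone","pot","brush"):
        try: print(th,[(np.round(d["rect"]).tolist(),round(d["confidence"],2)) for d in robot.boxes_of(th,n)][:4])
        except Exception as e: print(th,e)
print(robot.read_state())
E
```

```text
pics
scene cam at [ 0.914 -0.841  0.747]
brass_ball_center [([223.0, 268.0, 242.0, 282.0], 0.64), ([390.0, 216.0, 420.0, 252.0], 0.46)]
steel_ball_center [([277.0, 255.0, 290.0, 267.0], 0.67)]
black_ball_center []
tongs_grip [([133.0, 208.0, 198.0, 252.0], 0.86), ([277.0, 136.0, 312.0, 163.0], 0.78), ([276.0, 190.0, 347.0, 222.0], 0.61)]
zero_knob_grip [([343.0, 145.0, 355.0, 157.0], 0.56)]
scale_pan [([317.0, 144.0, 412.0, 199.0], 0.97), ([280.0, 200.0, 336.0, 222.0], 0.51), ([276.0, 189.0, 346.0, 218.0], 0.36), ([226.0, 271.0, 241.0, 281.0], 0.21)]
angel [([386.0, 213.0, 418.0, 256.0], 0.77)]
cone [([357.0, 239.0, 379.0, 282.0], 0.66), ([328.0, 232.0, 346.0, 240.0], 0.44)]
pot [([244.0, 300.0, 286.0, 336.0], 0.89)]
brush [([147.0, 291.0, 217.0, 340.0], 0.69)]
side cam at [-0.151 -1.203  0.762]
brass_ball_center [([331.0, 249.0, 338.0, 257.0], 0.37)]
steel_ball_center [([348.0, 183.0, 365.0, 220.0], 0.43)]
black_ball_center []
tongs_grip [([201.0, 263.0, 247.0, 314.0], 0.89), ([167.0, 181.0, 193.0, 211.0], 0.72), ([248.0, 190.0, 302.0, 219.0], 0.67)]
zero_knob_grip [([232.0, 166.0, 
[... 232 characters left out ...]
 array([ 1.02548129,  0.42606595,  0.07388357,  1.60597804, -0.03411425,
        1.11079828, -0.06707732]), 'joint_velocities': array([-0.00066832,  0.00141748, -0.00113813, -0.00103283, -0.0001425 ,
        0.00081062, -0.00116386]), 'joint_efforts': array([ 1.04721021e-03, -9.35552144e+01,  3.66252244e+00, -4.54548526e+01,
       -4.92164190e-02,  1.31743419e-02, -1.55233283e-04]), 'eef_pos': array([ 0.26024377, -0.62279059,  0.19699872]), 'tool_rot': array([ 9.80482684e-01,  1.96605454e-01,  2.74966948e-05, -3.15825932e-06]), 'ft_force': array([-0.67960812, -0.02622255,  0.19943758]), 'torque': array([ 0.01627426, -0.01566514, -0.03634052]), 'grasp_force': 0.0, 'width': 0.999968347756436}
```

View pics/scene.png

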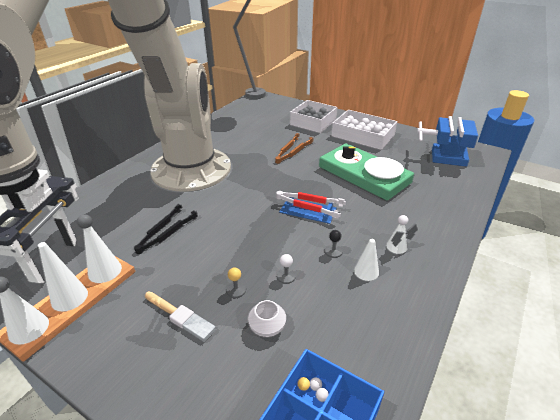

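View pics/side.png

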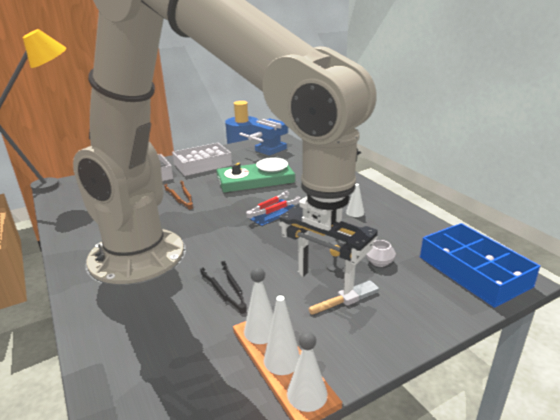

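Scene picture: red tongs on their blue rest at (310,203). Look-alikes are the black tongs (166,230) and the brown ones (294,149). The brass ball is on its stand at (234,274), and a second brass ball lies in the blue tray at (304,383). Steel is at (286,260), black at (335,237), the pan at (383,168) and the knob at (348,152). The side view agrees: red tongs (272,205), scale (256,172), brass ball hidden by the gripper. I choose the red tongs on the blue rest, the stand ball and the knob on the green scale.

```bash
python3 - <<'E'
from h import *
for n,uv,z in [("knob",(348,150),.06),("pan",(383,168),.064),("tongs",(308,203),.036),("brass",(234,274),.057),("steel",(286,261),.057),("black",(335,237),.057),("angel",(400,248),0),("cone",(368,275),0),("pot",(266,330),0)]:
    print(n,onplane("scene",uv,z).round(3))
print("side knob,pan",onplane("side",(236,168),.068).round(3),onplane("side",(272,165),.064).round(3))
im=robot.grab_frame("scene"); robot.grab_frame("wrist")
for th in("scale_pan","tongs_grip"):
    for d in robot.trace(th,"scene")[:3]:
        ys,xs=np.nonzero(d["pixels"]); print(th,d["rect"],d["confidence"],xs.mean(),ys.mean(), im[ys,xs].mean(0))
c=np.hstack([cv2.resize(im[130:230,270:420],None,fx=4,fy=4,interpolation=cv2.INTER_CUBIC)]);save("pics/crop.png",c)
K,r,t=cal("wrist");M=R.from_rotvec(r).as_matrix();s=robot.read_state()
T=R.from_quat(s["tool_rot"]).as_matrix()
print("cam in tool",T.T@(-M.T@t-s["eef_pos"]),"\ncam axes in tool\n",(T.T@M.T).round(3),K)
E
```

```text
knob [[0.46  0.318 0.06 ]]
pan [[0.609 0.263 0.064]]
tongs [[0.477 0.001 0.036]]
brass [[ 0.477 -0.361  0.057]]
steel [[ 0.559 -0.259  0.057]]
black [[ 0.622 -0.117  0.057]]
angel [[ 0.769 -0.003  0.   ]]
cone [[ 0.733 -0.143  0.   ]]
pot [[ 0.604 -0.417  0.   ]]
side knob,pan [[0.468 0.295 0.068]] [[0.606 0.255 0.064]]
scale_pan [320.3, 143.5, 410.7, 199.1] 0.9 367.3914807302231 170.1734279918864 [138.52738337 176.79614604 153.61832319]
tongs_grip [136.9, 206.2, 200.1, 255.2] 0.87 163.19447929736512 229.6311166875784 [40.27979925 40.22710163 42.28481807]
tongs_grip [278.3, 188.8, 347.2, 218.6] 0.85 310.4813278008299 201.34716459197787 [185.25864454 112.29045643 115.22544952]
tongs_grip [274.2, 134.9, 315.4, 162.0] 0.72 291.7780898876405 148.3511235955056 [133.20505618  90.25280899  62.89044944]
cam in tool [ 0.0762536  -0.00024534 -0.187278  ] 
cam axes in tool
 [[-0.    -0.965 -0.263]
 [ 1.    -0.     0.   ]
 [-0.    -0.263  0.965]] [[292.55695273   0.         280.8682811 ]
 [  0.         292.55695273 208.97454599]
 [  0.           0.           1.        ]]
```

View pics/crop.png

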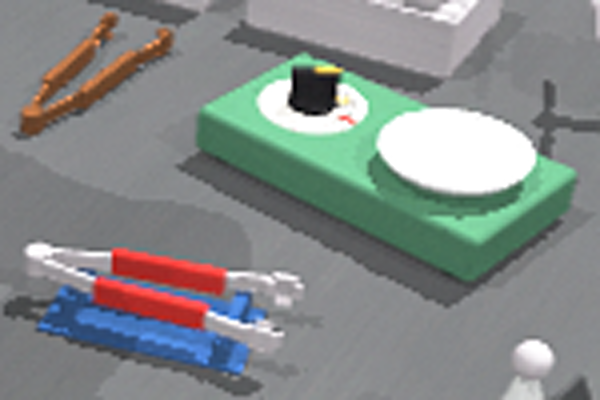

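The close crop confirms red tongs on the blue rest, hub to the left and jaws to the right, and the knob on the green scale with its yellow pointer off the red mark. I'm moving over the knob.

```bash
python3 -m pendant '[{"grip":0,"dx":2,"dy":3,"dz":3,"turn":8},{"grip":0,"dx":5,"dy":7,"dz":5,"turn":16},{"grip":0,"dx":7.5,"dy":11,"dz":6,"turn":24},{"grip":0,"dx":10,"dy":15,"dz":7,"turn":32},{"grip":0,"dx":13,"dy":19,"dz":8,"turn":40},{"grip":0,"dx":16,"dy":23,"dz":8,"turn":48},{"grip":0,"dx":19,"dy":27,"dz":8,"turn":56},{"grip":0,"dx":22,"dy":31,"dz":8,"turn":64}]'
python3 -m pendant '[{"grip":0,"dx":1,"dy":4.5,"dz":0,"turn":8},{"grip":0,"dx":1,"dy":9,"dz":0,"turn":16},{"grip":0,"dx":1,"dy":13.5,"dz":0,"turn":24},{"grip":0,"dx":1,"dy":18,"dz":0,"turn":32},{"grip":0,"dx":1,"dy":22.5,"dz":0,"turn":40},{"grip":0,"dx":1,"dy":27,"dz":0,"turn":48},{"grip":0,"dx":1,"dy":31.5,"dz":0,"turn":56},{"grip":0,"dx":1,"dy":36,"dz":0,"turn":64}]'
```

```text
time_s: 2.1
eef_pos: [0.4804, -0.312, 0.2774]
tool_rot: [0.725, 0.688, 0.0, 0.0]
ft_force: [0.8, -0.3, -0.4]
width: 1.001
grasp_force: 0.0
time_s: 2.9
eef_pos: [0.4892, 0.0479, 0.2773]
tool_rot: [0.25, 0.968, -0.0, 0.0]
ft_force: [0.6, 0.5, 0.6]
width: 1.002
grasp_force: 0.0
```

```bash
python3 - <<'E'
from h import *
c=cal("wrist"); im=robot.grab_frame("wrist"); save("pics/w1.png",im)
np.savez("w1.npz",K=c[0],r=c[1],t=c[2])
E
python3 -m pendant '[{"grip":0,"dx":-0.5,"dy":4,"dz":-1,"turn":2},{"grip":0,"dx":-1,"dy":8,"dz":-2,"turn":4},{"grip":0,"dx":-1.5,"dy":12,"dz":-3,"turn":6},{"grip":0,"dx":-2,"dy":16,"dz":-4,"turn":8},{"grip":0,"dx":-2,"dy":20,"dz":-5,"turn":10},{"grip":0,"dx":-2,"dy":24,"dz":-6,"turn":10},{"grip":0,"dx":-2.5,"dy":26,"dz":-7,"turn":10},{"grip":0,"dx":-2.5,"dy":26,"dz":-7,"turn":10}]'
python3 - <<'E'
from h import *
c=cal("wrist"); im=robot.grab_frame("wrist"); save("pics/w2.png",im)
np.savez("w2.npz",K=c[0],r=c[1],t=c[2])
save("pics/w12.png",cv2.resize(np.vstack([cv2.imread("pics/w1.png"),cv2.imread("pics/w2.png")])[:,:,::-1],None,fx=.71,fy=.71))
E
```

```text
time_s: 3.75
eef_pos: [0.4627, 0.309, 0.2058]
tool_rot: [0.166, 0.986, 0.0, -0.001]
ft_force: [-0.7, 0.2, 0.3]
width: 0.999
grasp_force: 0.0
```

View pics/w2.png

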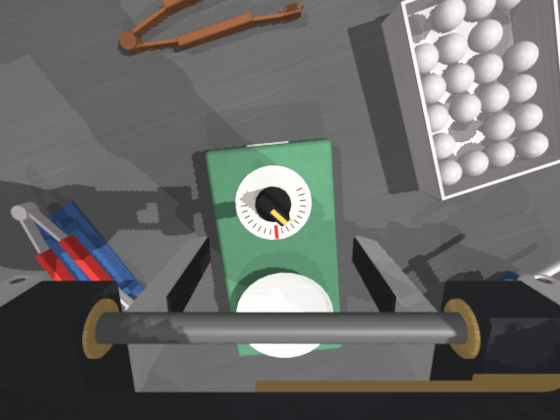

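View pics/w1.png

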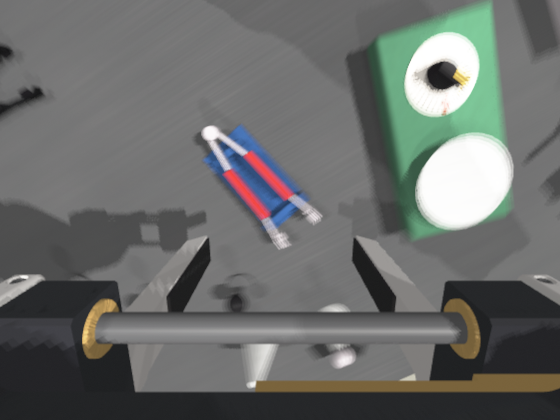

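w2 shows the dial centre near (273,203), the yellow pointer running to (288,222) and the red mark at (276,232). w1 shows the tongs with hub (211,132) and jaw tips (283,240) and (315,215).

```bash
python3 - <<'E'
from h import *
ld=lambda f:tuple(np.load(f)[k] for k in"Krt")
c=ld("w2.npz"); im=cv2.imread("pics/w2.png")[:,:,::-1]; hsv=cv2.cvtColor(np.ascontiguousarray(im),cv2.COLOR_RGB2HSV).astype(int)
H,S,V=hsv[...,0],hsv[...,1],hsv[...,2]
def roi(m,x0,y0,x1,y1):
    o=np.zeros_like(m);o[y0:y1,x0:x1]=m[y0:y1,x0:x1];return o
y=roi((H>18)&(H<35)&(S>120)&(V>120),230,160,320,245)
r=roi(((H<8)|(H>172))&(S>120),230,160,320,245)
k=roi(V<60,245,180,300,225); w=roi((S<60)&(V>150),225,160,325,245)
for n,m in(("yel",y),("red",r),("blk",k)):
    ys,xs=np.nonzero(m); print(n,len(xs),xs.min(),xs.max(),ys.min(),ys.max(),xs.mean(),ys.mean())
# yellow points on bar top plane and red on dial plane
for zt in(.075,.08):
    ys,xs=np.nonzero(y); P=onplane(0,np.c_[xs,ys],zt,c)[:,:2]; m=P.mean(0); u,s,v=np.linalg.svd(P-m); print("yel",zt,m,v[0],np.degrees(np.arctan2(v[0][1],v[0][0])),s, ((P-m)@v[0]).min(),((P-m)@v[0]).max())
for zd in (.048,.052): 
    ys,xs=np.nonzero(r); print("red",onplane(0,np.c_[xs,ys],zd,c).mean(0)); ys,xs=np.nonzero(w)
    h=cv2.convexHull(np.c_[xs,ys].astype(np.int32))[:,0]; Q=onplane(0,h,zd,c)[:,:2]; e=cv2.fitEllipse((Q*1e4).astype(np.float32)); print("dial",np.array(e[0])/1e4,np.array(e[1])/1e4)
s=robot.boxes_of("scale_pan","wrist"); print(s[:2])
big=cv2.resize(im[140:360,200:360],None,fx=3.6,fy=2.7*1.333,interpolation=cv2.INTER_CUBIC)[:600]; save("pics/c2.png",cv2.resize(im[160:250,220:330],None,fx=6,fy=6,interpolation=cv2.INTER_CUBIC))
# tongs from w1
c1=ld("w1.npz"); i1=np.ascontiguousarray(cv2.imread("pics/w1.png")); h1=cv2.cvtColor(i1,cv2.COLOR_BGR2HSV).astype(int)
m=roi(((h1[...,0]<8)|(h1[...,0]>172))&(h1[...,1]>120)&(h1[...,2]>80),190,110,340,260).astype(np.uint8)
n,l,st,ce=cv2.connectedComponentsWithStats(m)
for i in range(1,n):
    if st[i,4]>100:
        ys,xs=np.nonzero(l==i); P=onplane(0,np.c_[xs,ys],.042,c1)[:,:2];mm=P.mean(0);v=np.linalg.svd(P-mm)[2][0];print("handle",st[i],mm,np.degrees(np.arctan2(v[1],v[0])),np.ptp((P-mm)@v))
print("hub,jaws",onplane(0,[(211,132),(283,240),(315,215)],.036,c1))
E
```

```text
yel 117 270 291 209 224 278.97435897435895 216.74358974358975
red 35 274 277 226 238 275.9714285714286 231.4
blk 861 256 290 187 224 272.5946573751452 203.11265969802554
yel 0.075 [0.47962602 0.3009201 ] [0.83603372 0.54867806] 33.276369742286434 [0.07328326 0.02425167] -0.011439121774915855 0.013151570350800704
yel 0.08 [0.47824926 0.30144157] [0.83603372 0.54867806] 33.27636974228643 [0.07213181 0.02387062] -0.011259386130292818 0.012944928090903812
red [0.5038066  0.28829373 0.048     ]
dial [0.46864053 0.29671917] [0.09327932 0.09378519]
red [0.50251116 0.28882458 0.052     ]
dial [0.46775254 0.29715239] [0.09219852 0.09269854]
[{'rect': [203.8, 136.6, 340.2, 357.3], 'confidence': 0.83}]
handle [245 152  48  48 493] [0.46906135 0.03740188] 14.202454739185928 0.0878627634729485
handle [225 170  44  49 530] [ 0.4791817  -0.00430093] 8.794909939669447 0.08849205155789833
hub,jaws [[ 0.37704908 -0.00333347  0.036     ]
 [ 0.56931734  0.0070197   0.036     ]
 [ 0.5573863   0.06936325  0.036     ]]
```

View pics/c2.png

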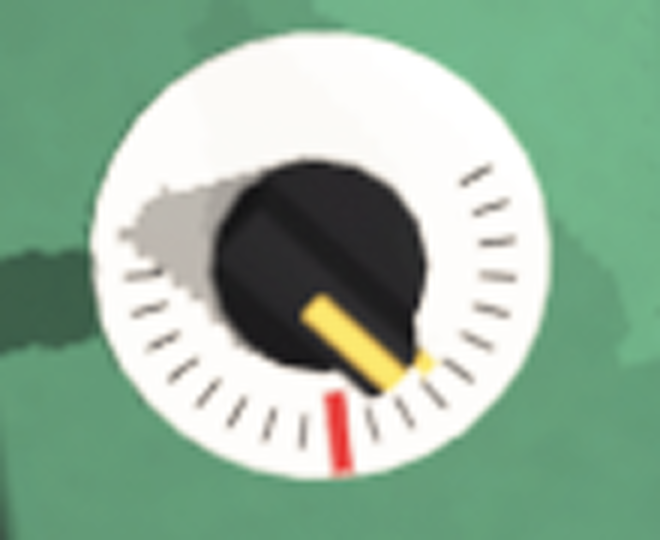

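The crop shows the pointer stripe from (315,305) to (392,382) and the red mark at (340,435), so the pointer is about 38° counter-clockwise of zero.

```bash
python3 - <<'E'
from h import *
c=tuple(np.load("w2.npz")[k] for k in"Krt")
f=lambda x,y:(220+x/6,160+y/6)
P=onplane(0,[f(315,305),f(392,382)],.08,c);d=P[1]-P[0];print(P,np.degrees(np.arctan2(d[1],d[0])))
P=onplane(0,[f(334,395),f(343,472)],.049,c);d=P[1]-P[0];print(P,np.degrees(np.arctan2(d[1],d[0])))
P=onplane(0,[f(320,263)],.053,c);print("skirt centre",P)
s=robot.read_state();q=s["tool_rot"];print(s["eef_pos"],2*np.degrees(np.arctan2(q[1],q[0])))
E
```

```text
[[0.46942797 0.29688951 0.08      ]
 [0.48821171 0.30551672 0.08      ]] 24.668923131207876
[[0.49648692 0.29048269 0.049     ]
 [0.51301757 0.28666243 0.049     ]] -13.012701506429176
skirt centre [[0.46823812 0.29752847 0.053     ]]
[0.464354   0.30616592 0.2067798 ] 160.7156319885886
```

```bash
python3 -m pendant '[{"grip":0,"dx":0.3,"dy":-1,"dz":-2,"turn":8},{"grip":0,"dx":0.3,"dy":-1,"dz":-4,"turn":16},{"grip":0,"dx":0.3,"dy":-1,"dz":-5,"turn":24},{"grip":0,"dx":0.3,"dy":-1,"dz":-6,"turn":32},{"grip":0,"dx":0.3,"dy":-1,"dz":-8,"turn":40},{"grip":0,"dx":0.3,"dy":-1,"dz":-10,"turn":44},{"grip":0,"dx":0.3,"dy":-1,"dz":-12,"turn":44},{"grip":0,"dx":0.3,"dy":-1,"dz":-13.1,"turn":44}]'
python3 -m pendant '[{"grip":0.4,"dz":0},{"grip":0.7,"dz":0},{"grip":1,"dz":0},{"grip":1,"dz":0},{"grip":1,"dz":0},{"grip":1,"dz":0},{"grip":1,"dz":0},{"grip":1,"dz":0}]' 15
```

```text
time_s: 4.65
eef_pos: [0.468, 0.2943, 0.075]
tool_rot: [-0.213, 0.977, -0.001, -0.0]
ft_force: [1.0, 0.5, 0.3]
width: 0.999
grasp_force: 0.0invalid input
```

```bash
python3 -m pendant '[{"grip":0.4,"dx":0,"dy":0.2,"dz":0,"turn":0},{"grip":0.7,"dx":0,"dy":0.2,"dz":0,"turn":0},{"grip":1,"dx":0,"dy":0.2,"dz":0,"turn":0},{"grip":1,"dx":0,"dy":0.2,"dz":0,"turn":0},{"grip":1,"dx":0,"dy":0.2,"dz":0,"turn":0},{"grip":1,"dx":0,"dy":0.2,"dz":0,"turn":0},{"grip":1,"dx":0,"dy":0.2,"dz":0,"turn":0},{"grip":1,"dx":0,"dy":0.2,"dz":0,"turn":0}]' 15
```

```text
time_s: 5.45
eef_pos: [0.4675, 0.2983, 0.076]
tool_rot: [-0.214, 0.977, -0.0, 0.0]
ft_force: [0.1, 0.1, 0.5]
width: 0.353
grasp_force: 0.0
```

Still closing; continue, then turn.

```bash
python3 -m pendant '[{"grip":1,"dx":0,"dy":0,"dz":0,"turn":0},{"grip":1,"dx":0,"dy":0,"dz":0,"turn":0},{"grip":1,"dx":0,"dy":0,"dz":0,"turn":0},{"grip":1,"dx":0,"dy":0,"dz":0,"turn":0},{"grip":1,"dx":0,"dy":0,"dz":0,"turn":0},{"grip":1,"dx":0,"dy":0,"dz":0,"turn":0},{"grip":1,"dx":0,"dy":0,"dz":0,"turn":0},{"grip":1,"dx":0,"dy":0,"dz":0,"turn":0}]'
```

```text
time_s: 6.25
eef_pos: [0.4675, 0.2983, 0.076]
tool_rot: [-0.214, 0.977, -0.0, 0.0]
ft_force: [-0.1, -0.2, 0.1]
width: 0.008
grasp_force: 0.0
```

Fingers shut on nothing, so the knob sits lower than I assumed. I'll open, rise and triangulate its height.

```bash
python3 -m pendant '[{"grip":0,"dx":0,"dy":0,"dz":2,"turn":0},{"grip":0,"dx":0,"dy":0,"dz":4,"turn":0},{"grip":0,"dx":0,"dy":0,"dz":6,"turn":0},{"grip":0,"dx":0,"dy":0,"dz":6,"turn":0},{"grip":0,"dx":0,"dy":0,"dz":6,"turn":0},{"grip":0,"dx":0,"dy":0,"dz":6,"turn":0},{"grip":0,"dx":0,"dy":0,"dz":6,"turn":0},{"grip":0,"dx":0,"dy":0,"dz":6,"turn":0}]'
python3 - <<'E'
from h import *
c=cal("wrist"); im=robot.grab_frame("wrist"); save("pics/w3.png",im)
np.savez("w3.npz",K=c[0],r=c[1],t=c[2])
E
```

```text
time_s: 7.05
eef_pos: [0.4672, 0.2981, 0.1354]
tool_rot: [-0.214, 0.977, -0.0, -0.0]
ft_force: [-0.4, 0.4, -0.3]
width: 0.65
grasp_force: 0.0
```

View pics/w3.png

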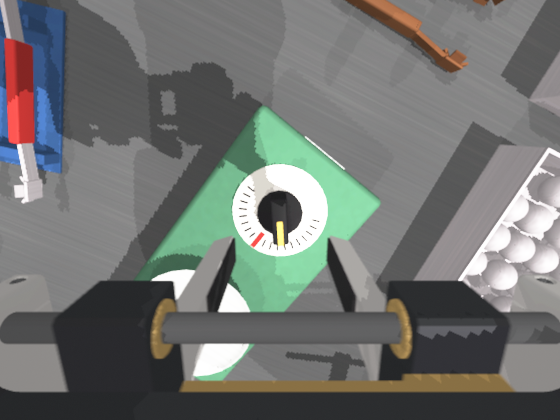

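w3: dial around (280,210), bar in line with the tool, pointer to (281,245), red mark (258,239).

```bash
python3 - <<'E'
from h import *
ld=lambda f:tuple(np.load(f)[k] for k in"Krt")
def dial(f,x0,y0,x1,y1):
    im=cv2.imread(f)[y0:y1,x0:x1]; h=cv2.cvtColor(im,cv2.COLOR_BGR2HSV).astype(int)
    m=((h[...,1]<60)&(h[...,2]>150)).astype(np.uint8); n,l,st,_=cv2.connectedComponentsWithStats(m); i=1+st[1:,4].argmax()
    ys,xs=np.nonzero(l==i); hu=cv2.convexHull(np.c_[xs+x0,ys+y0].astype(np.float32)); e=cv2.fitEllipse(hu); print(f,e); return e
c2,c3=ld("w2.npz"),ld("w3.npz")
e2=dial("pics/w2.png",225,160,325,245); e3=dial("pics/w3.png",225,155,335,265)
X=tri(c2,e2[0],c3,e3[0]); print("dial",X)
r=tri(c2,(275.6,226),c3,(264,234)); print("red",r)
# check vs scene
print("scene proj dial",proj("scene",X))
for z in(.02,.03,.04,.05): print(z,onplane(0,[e2[0]],z,c2).round(4),onplane(0,[e3[0]],z,c3).round(4))
print(onplane(0,[(281,223),(281,246)],X[2]+.03,c3), robot.read_state()["eef_pos"])
E
```

```text
pics/w2.png ((272.9311218261719, 202.09454345703125), (74.94637298583984, 76.9629135131836), 92.75675201416016)
pics/w3.png ((279.5371398925781, 209.77740478515625), (92.32921600341797, 95.8651123046875), 87.00760650634766)
dial [0.46755888 0.29700942 0.04551714]
red [0.49265571 0.29186642 0.05958381]
scene proj dial [[347.09638727 156.81684188]]
0.02 [[0.4732 0.2943 0.02  ]] [[0.4737 0.2998 0.02  ]]
0.03 [[0.4711 0.2953 0.03  ]] [[0.4713 0.2987 0.03  ]]
0.04 [[0.4689 0.2964 0.04  ]] [[0.4688 0.2976 0.04  ]]
0.05 [[0.4667 0.2975 0.05  ]] [[0.4663 0.2965 0.05  ]]
[[0.47051145 0.30000605 0.07551714]
 [0.49033927 0.30911595 0.07551714]] [0.46727392 0.29820522 0.13550178]
```

```bash
python3 - <<'E'
from h import *
ld=lambda f:tuple(np.load(f)[k] for k in"Krt")
c2,c3=ld("w2.npz"),ld("w3.npz")
for z in(.01,.02,.03,.04,.05): 
    P=(onplane(0,[(272.9,202.1)],z,c2)+onplane(0,[(279.5,209.8)],z,c3))/2
    print(z,P.round(4),"scene",proj("scene",P),"side",proj("side",P))
s=cv2.imread("pics/scene.png"); 
h=cv2.cvtColor(s[138:172,325:370],cv2.COLOR_BGR2HSV).astype(int); m=((h[...,1]<40)&(h[...,2]>150))
ys,xs=np.nonzero(m); print("white scene",xs.min()+325,xs.max()+325,ys.min()+138,ys.max()+138)
g=proj("scene",[(.468,.297,.02),(.468,.297,.05),(.468,.297,.08)]);print(g)
im=cv2.resize(s[125:205,310:420],None,fx=7,fy=7,interpolation=cv2.INTER_CUBIC); cv2.imwrite("pics/c3.png",im)
print(robot.read_state()["eef_pos"])
E
```

```text
0.01 [[0.4758 0.297  0.01  ]] scene [[348.23278112 166.17779762]] side [[238.65124321 180.80542176]]
0.02 [[0.4735 0.297  0.02  ]] scene [[347.91580344 163.56885197]] side [[237.9478241  178.66124802]]
0.03 [[0.4712 0.297  0.03  ]] scene [[347.59644262 160.94029154]] side [[237.23979636 176.50302615]]
0.04 [[0.4689 0.297  0.04  ]] scene [[347.2746717 158.2918943]] side [[236.52711453 174.33061765]]
0.05 [[0.4665 0.297  0.05  ]] scene [[346.9504633  155.62343483]] side [[235.80973259 172.14388216]]
white scene 334 369 138 171
[[346.49067032 163.14008548]
 [347.33905805 155.73214432]
 [348.21065065 148.12158311]]
[0.46727392 0.29820522 0.13550178]
```

View pics/c3.png

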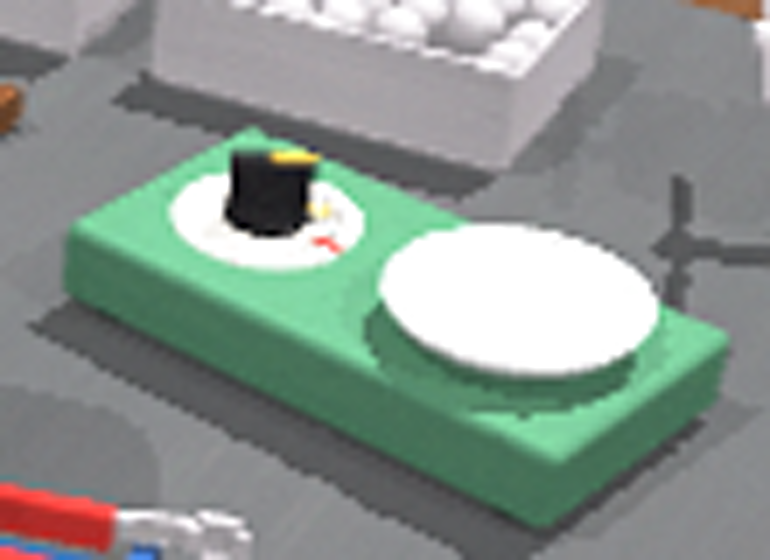

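```bash
python3 - <<'E'
from h import *
c3=tuple(np.load("w3.npz")[k] for k in"Krt")
s=robot.read_state(); T=R.from_quat(s["tool_rot"]).as_matrix(); p=s["eef_pos"]; print(s["width"],robot.tip_reach,2*np.degrees(np.arctan2(s["tool_rot"][1],s["tool_rot"][0])))
for z in(0,.019):
  for x in (-.008,0,.008):
    for y in(-.0305,0,.0305): print((x,y,z),proj(0,p+T@[x,y,z],c3).round(0)[0])
for z in (.05,.08): print("knob",z,proj(0,[.4672,.297,z],c3))
# pad dark edge
g=cv2.imread("pics/w3.png",0)
for y in range(232,270,4): print(y,g[y,205:245:2])
E
```

```text
0.6946891048236471 0.019 204.68295221231818
(-0.008, -0.0305, 0) [237. 255.]
(-0.008, 0, 0) [281. 255.]
(-0.008, 0.0305, 0) [325. 255.]
(0, -0.0305, 0) [236. 244.]
(0, 0, 0) [281. 244.]
(0, 0.0305, 0) [325. 244.]
(0.008, -0.0305, 0) [236. 233.]
(0.008, 0, 0) [281. 233.]
(0.008, 0.0305, 0) [326. 233.]
(-0.008, -0.0305, 0.019) [240. 245.]
(-0.008, 0, 0.019) [281. 245.]
(-0.008, 0.0305, 0.019) [321. 245.]
(0, -0.0305, 0.019) [240. 235.]
(0, 0, 0.019) [281. 235.]
(0, 0.0305, 0.019) [321. 235.]
(0.008, -0.0305, 0.019) [239. 225.]
(0.008, 0, 0.019) [281. 225.]
(0.008, 0.0305, 0.019) [322. 225.]
knob 0.05 [[279.59222475 210.76920686]]
knob 0.08 [[279.44680218 219.88017848]]
232 [160 161 163 163 162 165 167 168 167 167 166 166 166 167 167 166 167 254
 255 255]
236 [161 161 161 161 161 162 165 165 166 166 165 160 153 155 169 168 167 166
 249 255]
240 [164 164 164 162 160 155 150 146 146 147 146 146 153 138  40 135 168 167
 166 203]
244 [164 162 158 154 147 146 146 146 146 146 146 146 128  44  44 122 166 166
 166 167]
248 [152 152 149 146 146 146 146 146 146 146 146 123  44  41  45 114 166 166
 165 166]
252 [151 148 146 146 146 146 147 146 146 146 131  47  37  45  45 104 167 168
 167 167]
256 [146 146 146 146 146 146 146 146 146 135  61  33  42  46  45  88 156 157
 164 167]
260 [145 146 146 146 146 146 146 146 148  61  34  35  43  45  45  82 154 154
 155 159]
264 [146 146 146 146 146 146 146 170  98  35  34  39  46  46  48 138 154 154
 155 155]
268 [146 146 146 146 146 146 158 104  37  39  33  44  46  46 115 155 155 155
 155 156]
```

The wrist view suggests the tips lie higher than the stated reach. I'll lower to a height that is safe either way and check from the scene camera.

```bash
python3 -m pendant '[{"grip":0,"dx":0,"dy":0,"dz":-1,"turn":0},{"grip":0,"dx":0,"dy":0,"dz":-2,"turn":0},{"grip":0,"dx":0,"dy":-0.1,"dz":-3,"turn":0},{"grip":0,"dx":0,"dy":-0.1,"dz":-4,"turn":0},{"grip":0,"dx":0,"dy":-0.1,"dz":-5,"turn":0},{"grip":0,"dx":0,"dy":-0.1,"dz":-6,"turn":0},{"grip":0,"dx":0,"dy":-0.1,"dz":-6.4,"turn":0},{"grip":0,"dx":0,"dy":-0.1,"dz":-6.4,"turn":0}]'
python3 - <<'E'
from h import *
im=robot.grab_frame("scene").copy(); s=robot.read_state(); T=R.from_quat(s["tool_rot"]).as_matrix(); p=s["eef_pos"]
x0,y0,f=305,90,6
c=cv2.resize(im[y0:y0+100,x0:x0+130],None,fx=f,fy=f,interpolation=cv2.INTER_CUBIC)
def dot(P,col):
    u=(proj("scene",P)[0]-[x0,y0]+.5)*f; cv2.circle(c,tuple(int(v) for v in u),4,col,-1)
w=s["width"]*.047
for y in(-w,0,w): dot(p+T@[0,y,0],(255,0,255)); dot(p+T@[0,y,.019],(255,0,0))
for z in(.05,.08): dot([.467,.297,z],(0,0,255))
print(s["width"],p); save("pics/c4.png",c)
E
```

```text
time_s: 7.9
eef_pos: [0.4672, 0.2972, 0.0713]
tool_rot: [-0.214, 0.977, -0.0, -0.0]
ft_force: [0.0, -0.3, 0.1]
width: 1.002
grasp_force: 0.0
1.0021271508252787 [0.46737559 0.29736572 0.07182388]
```

View pics/c4.png

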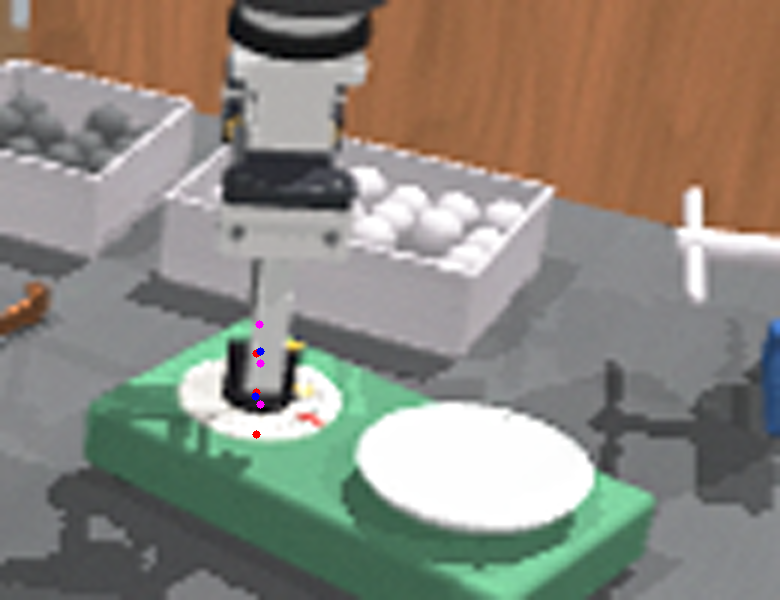

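The near finger's tip shows at about (270,397), while the stated reach puts it at (256,434). The real tips are therefore about 25 mm higher than nominal, level with the bar's top. I'll descend in small steps, watching the force.

```bash
python3 -m pendant '[{"grip":0,"dx":0,"dy":0,"dz":-0.3,"turn":0},{"grip":0,"dx":0,"dy":0,"dz":-0.6,"turn":0},{"grip":0,"dx":0,"dy":0,"dz":-0.9,"turn":0},{"grip":0,"dx":0,"dy":0,"dz":-1.2,"turn":0},{"grip":0.2,"dx":0,"dy":0,"dz":-1.4,"turn":0},{"grip":0.4,"dx":0,"dy":0,"dz":-1.6,"turn":0},{"grip":0.5,"dx":0,"dy":0,"dz":-1.7,"turn":0},{"grip":0.5,"dx":0,"dy":0,"dz":-1.7,"turn":0}]'
python3 -m pendant '[{"grip":1,"dx":0,"dy":0,"dz":0,"turn":0},{"grip":1,"dx":0,"dy":0,"dz":0,"turn":0},{"grip":1,"dx":0,"dy":0,"dz":0,"turn":0},{"grip":1,"dx":0,"dy":0,"dz":0,"turn":0},{"grip":1,"dx":0,"dy":0,"dz":0,"turn":0},{"grip":1,"dx":0,"dy":0,"dz":0,"turn":0},{"grip":1,"dx":0,"dy":0,"dz":0,"turn":0},{"grip":1,"dx":0,"dy":0,"dz":0,"turn":0}]' 15
```

```text
time_s: 8.75
eef_pos: [0.4675, 0.2972, 0.0548]
tool_rot: [-0.214, 0.977, -0.0, -0.0]
ft_force: [0.3, 0.2, 0.4]
width: 0.696
grasp_force: 0.0
time_s: 9.55
eef_pos: [0.4676, 0.2969, 0.055]
tool_rot: [-0.214, 0.977, -0.0, -0.0]
ft_force: [-0.9, -3.4, 3.1]
width: 0.15
grasp_force: 14.9
```

Held: 14 mm opening. Now turn it to zero.

```bash
python3 -m pendant '[{"grip":1,"dx":0,"dy":-0.1,"dz":0,"turn":-6},{"grip":1,"dx":0,"dy":-0.1,"dz":0,"turn":-13},{"grip":1,"dx":0,"dy":-0.1,"dz":0,"turn":-20},{"grip":1,"dx":0,"dy":-0.1,"dz":0,"turn":-27},{"grip":1,"dx":0,"dy":-0.1,"dz":0,"turn":-33},{"grip":1,"dx":0,"dy":-0.1,"dz":0,"turn":-38},{"grip":1,"dx":0,"dy":-0.1,"dz":0,"turn":-38},{"grip":1,"dx":0,"dy":-0.1,"dz":0,"turn":-38}]'
python3 -m pendant '[{"grip":0.5,"dx":0,"dy":0,"dz":0,"turn":0},{"grip":0.5,"dx":0,"dy":0,"dz":0,"turn":0},{"grip":0.5,"dx":0,"dy":0,"dz":0,"turn":0},{"grip":0.5,"dx":0,"dy":0,"dz":1,"turn":0},{"grip":0.3,"dx":0,"dy":0,"dz":3,"turn":0},{"grip":0,"dx":0,"dy":0,"dz":6,"turn":0},{"grip":0,"dx":0,"dy":0,"dz":8,"turn":0},{"grip":0,"dx":0,"dy":0,"dz":9,"turn":0}]'
python3 - <<'E'
from h import *
c=cal("wrist"); im=robot.grab_frame("wrist"); save("pics/w4.png",im); np.savez("w4.npz",K=c[0],r=c[1],t=c[2])
h=cv2.cvtColor(im,cv2.COLOR_RGB2HSV).astype(int);H,S,V=h[...,0],h[...,1],h[...,2]
for n,m,z in(("yel",(H>18)&(H<35)&(S>120)&(V>110),.08),("red",((H<8)|(H>172))&(S>130),.049)):
    m[:150]=0;m[270:]=0;m[:,:210]=0;m[:,340:]=0; nn,l,st,ce=cv2.connectedComponentsWithStats(m.astype(np.uint8))
    for i in range(1,nn):
        if st[i,4]<8: continue
        ys,xs=np.nonzero(l==i);P=onplane(0,np.c_[xs,ys],z,c)[:,:2];mm=P.mean(0);v=np.linalg.svd(P-mm)[2][0]
        a=np.degrees(np.arctan(v[1]/v[0])); d=mm-[.4672,.297]; print(n,st[i],mm,a,"dir from axis",np.degrees(np.arctan2(d[1],d[0])))
s=robot.read_state();print(s["eef_pos"],s["width"])
E
```

```text
time_s: 10.35
eef_pos: [0.4676, 0.2974, 0.055]
tool_rot: [0.115, 0.993, 0.001, 0.0]
ft_force: [1.8, 5.7, -4.9]
width: 0.147
grasp_force: 15.0
time_s: 11.15
eef_pos: [0.4681, 0.2968, 0.1474]
tool_rot: [0.116, 0.993, 0.001, 0.001]
ft_force: [-0.0, -0.6, 0.1]
width: 0.792
grasp_force: 0.0
yel [278 217   7  23 141] [0.47874714 0.29494533] -12.596396512934849 dir from axis -10.089448250651344
red [280 241   4   9  28] [0.50731807 0.28791424] -15.646048307825016 dir from axis -12.760825386715691
[0.46838663 0.29688558 0.14782398] 0.8350504888927632
```

Knob reads about zero: pointer -12.6° against red -13 to -14°. Now over the tongs.

```bash
python3 -m pendant '[{"grip":0,"dx":0,"dy":-3.5,"dz":1,"turn":3},{"grip":0,"dx":0,"dy":-8,"dz":2,"turn":6},{"grip":0,"dx":0,"dy":-12.5,"dz":3,"turn":9},{"grip":0,"dx":0,"dy":-17,"dz":4,"turn":12},{"grip":0,"dx":0,"dy":-21.5,"dz":5,"turn":16},{"grip":0,"dx":0,"dy":-26,"dz":5,"turn":20},{"grip":0,"dx":0,"dy":-28,"dz":5,"turn":23},{"grip":0,"dx":0,"dy":-28,"dz":5,"turn":23}]'
cat > tg.py <<'E'
from h import *
def look(f):
    robot.read_state(); c=cal("wrist"); im=robot.grab_frame("wrist"); save(f,im)
    h=cv2.cvtColor(im,cv2.COLOR_RGB2HSV).astype(int); m=((h[...,0]<8)|(h[...,0]>172))&(h[...,1]>130)&(h[...,2]>80)
    nn,l,st,_=cv2.connectedComponentsWithStats(m.astype(np.uint8)); A=[]
    for i in range(1,nn):
        if st[i,4]<250: continue
        ys,xs=np.nonzero(l==i);P=onplane(0,np.c_[xs,ys],.046,c)[:,:2];mm=P.mean(0);v=np.linalg.svd(P-mm)[2][0];v=v*np.sign(v[0])
        A.append((mm,np.degrees(np.arctan2(v[1],v[0])))); print(st[i],mm.round(4),A[-1][1].round(1),np.ptp((P-mm)@v).round(3))
    return c,im,A
E
python3 - <<'E'
from tg import *
c,im,A=look("pics/w5.png"); np.savez("w5.npz",K=c[0],r=c[1],t=c[2])
for d in robot.trace("tongs_grip","wrist"):
    ys,xs=np.nonzero(d["pixels"]);P=onplane(0,np.c_[xs,ys],.036,c)[:,:2];mm=P.mean(0);v=np.linalg.svd(P-mm)[2][0];v*=np.sign(v[0]);pr=(P-mm)@v
    print(np.round(d["rect"]),d["confidence"],mm,np.degrees(np.arctan2(v[1],v[0])),mm+v*pr.min(),mm+v*pr.max(),np.ptp(pr))
s=robot.read_state();print(s["eef_pos"],2*np.degrees(np.arctan2(s["tool_rot"][1],s["tool_rot"][0])))
K,r,t=cal("scene")
i2=np.ascontiguousarray(robot.grab_frame("scene")); save("pics/scene2.png",i2)
h=cv2.cvtColor(i2,cv2.COLOR_RGB2HSV).astype(int)[190:225,270:350]; m=((h[...,0]<8)|(h[...,0]>172))&(h[...,1]>130)
nn,l,st,ce=cv2.connectedComponentsWithStats(m.astype(np.uint8))
for i in range(1,nn):
    if st[i,4]>20: print("scene handle",st[i],onplane("scene",ce[i]+[270,190],.038).round(4))
E
```

```text
time_s: 12.0
eef_pos: [0.467, 0.0128, 0.1943]
tool_rot: [-0.083, 0.997, -0.0, -0.001]
ft_force: [-0.4, 0.9, -0.8]
width: 0.999
grasp_force: 0.0
[292 163  12  74 582] [0.4671 0.0326] 13.4 0.088
[258 164   9  75 644] [ 0.4754 -0.0083] 8.8 0.09
[467.   4. 560.  69.] 0.82 [0.25159606 0.22996914] 84.07572078561464 [0.24574354 0.17356924] [0.25758807 0.28771322] 0.11475688542779836
[250. 107. 310. 275.] 0.61 [0.46862712 0.01009866] 11.136626270288918 [ 0.36825324 -0.00966056] [0.57376423 0.03079554] 0.20945516103928952
[0.46719693 0.01621082 0.19455377] 189.5773105802431
scene handle [ 28   2  28  12 189] [[0.4725 0.029  0.038 ]]
scene handle [ 24   9  28  13 183] [[ 0.4813 -0.0128  0.038 ]]
```

```bash
python3 -m pendant '[{"grip":0,"dx":0.4,"dy":-0.5,"dz":-4,"turn":1.5},{"grip":0,"dx":0.4,"dy":-0.5,"dz":-8,"turn":1.5},{"grip":0,"dx":0.4,"dy":-0.5,"dz":-12,"turn":1.5},{"grip":0,"dx":0.4,"dy":-0.5,"dz":-14,"turn":1.5},{"grip":0,"dx":0.4,"dy":-0.5,"dz":-15,"turn":1.5},{"grip":0,"dx":0.4,"dy":-0.5,"dz":-16,"turn":1.5},{"grip":0,"dx":0.4,"dy":-0.5,"dz":-16.5,"turn":1.5},{"grip":0,"dx":0.4,"dy":-0.5,"dz":-16.5,"turn":1.5}]'
python3 - <<'E'
from tg import *
c,im,A=look("pics/w6.png")
s=robot.read_state();T=R.from_quat(s["tool_rot"]).as_matrix();p=s["eef_pos"];print(p)
for m,a in A: print("in tool",T.T@(np.r_[m,.046]-p))
x0,y0,f=250,150,6
sc=robot.grab_frame("scene"); k=cv2.resize(sc[y0:y0+95,x0:x0+125],None,fx=f,fy=f,interpolation=cv2.INTER_CUBIC)
save("pics/c6.png",k)
E
```

```text
time_s: 12.95
eef_pos: [0.4717, 0.0115, 0.0301]
tool_rot: [-0.097, 0.995, -0.0, 0.0]
ft_force: [-0.1, -0.1, -0.6]
width: 0.998
grasp_force: 0.0
[ 240  183   19  129 2078] [ 0.4722 -0.009 ] 8.7 0.087
[ 304  183   18  129 2042] [0.4642 0.0307] 13.6 0.087
[0.47187865 0.01144629 0.03046336]
in tool [ 0.00365527 -0.02015063 -0.01553374]
in tool [ 0.00380779  0.02040203 -0.01554458]
```

View pics/c6.png

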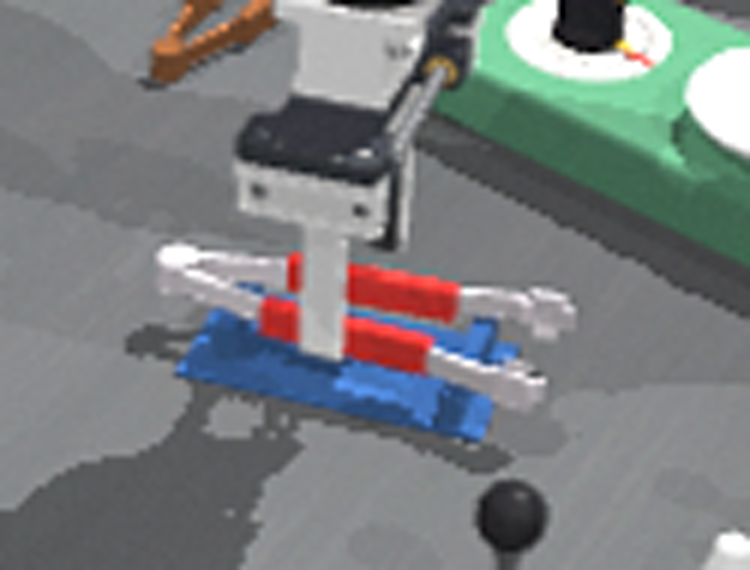

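The crop shows the near finger over the middle of the near red handle, its tip at (323,360), about level with the handle's upper half. It also shows the knob pointer at (622,45) standing on the red mark. I'll lower 24 mm and pinch lightly.

```bash
python3 -m pendant '[{"grip":0,"dx":-0.1,"dy":0,"dz":-0.6,"turn":0},{"grip":0,"dx":-0.1,"dy":0,"dz":-1.2,"turn":0},{"grip":0,"dx":-0.1,"dy":0,"dz":-1.8,"turn":0},{"grip":0,"dx":-0.1,"dy":0,"dz":-2.2,"turn":0},{"grip":0.2,"dx":-0.1,"dy":0,"dz":-2.4,"turn":0},{"grip":0.3,"dx":-0.1,"dy":0,"dz":-2.4,"turn":0},{"grip":0.4,"dx":-0.1,"dy":0,"dz":-2.4,"turn":0},{"grip":0.47,"dx":-0.1,"dy":0,"dz":-2.4,"turn":0}]' 15
python3 -m pendant '[{"grip":0.47,"dx":0,"dy":0,"dz":0,"turn":0},{"grip":0.47,"dx":0,"dy":0,"dz":0,"turn":0},{"grip":0.47,"dx":0,"dy":0,"dz":0,"turn":0},{"grip":0.47,"dx":0,"dy":0,"dz":0,"turn":0},{"grip":0.47,"dx":0,"dy":0,"dz":0,"turn":0},{"grip":0.47,"dx":0,"dy":0,"dz":0,"turn":0},{"grip":0.47,"dx":0,"dy":0,"dz":0,"turn":0},{"grip":0.47,"dx":0,"dy":0,"dz":0,"turn":0}]'
```

```text
time_s: 13.85
eef_pos: [0.4706, 0.0113, 0.0061]
tool_rot: [-0.097, 0.995, -0.0, 0.0]
ft_force: [-0.6, -0.0, 0.1]
width: 0.695
grasp_force: 0.0
time_s: 14.65
eef_pos: [0.4706, 0.0113, 0.0061]
tool_rot: [-0.097, 0.995, -0.0, 0.0]
ft_force: [0.1, -0.5, 5.7]
width: 0.534
grasp_force: 9.2
```

```bash
python3 -m pendant '[{"grip":0.47,"dx":0,"dy":0,"dz":1,"turn":0},{"grip":0.47,"dx":0,"dy":0,"dz":2.5,"turn":0},{"grip":0.47,"dx":0,"dy":0,"dz":4.5,"turn":0},{"grip":0.47,"dx":0,"dy":0,"dz":7,"turn":0},{"grip":0.47,"dx":0,"dy":0,"dz":9.5,"turn":0},{"grip":0.47,"dx":0,"dy":0,"dz":12,"turn":0},{"grip":0.47,"dx":0,"dy":0,"dz":13,"turn":0},{"grip":0.47,"dx":0,"dy":0,"dz":13,"turn":0}]'
python3 - <<'E'
from tg import *
s=robot.read_state(); p=s["eef_pos"];T=R.from_quat(s["tool_rot"]).as_matrix(); print(p,s["width"],s["grasp_force"])
# tongs in scene: red handles and wrist -> triangulate held height
def reds(im,mn):
    h=cv2.cvtColor(im,cv2.COLOR_RGB2HSV).astype(int); m=((h[...,0]<8)|(h[...,0]>172))&(h[...,1]>130)&(h[...,2]>80)
    n,l,st,ce=cv2.connectedComponentsWithStats(m.astype(np.uint8)); return [(st[i].tolist(),ce[i].round(1).tolist()) for i in range(1,n) if st[i,4]>mn]
cw=cal("wrist"); w=robot.grab_frame("wrist"); save("pics/w7.png",w); print("wrist",reds(w,100))
print([(np.round(d["rect"]),d["confidence"]) for d in robot.boxes_of("tongs_grip","wrist")])
sc=robot.grab_frame("scene"); save("pics/s7.png",sc); print("scene",reds(sc,30))
print("tongs",[(np.round(d["rect"]),d["confidence"]) for d in robot.boxes_of("tongs_grip","scene")])
for z in(-.03,-.02,-.01,0): print(z,proj("scene",p+T@[0,0,z]),proj(0,p+T@[0,0,z],cw))
for b,nm in(("brass","brass_ball_center"),("steel","steel_ball_center"),("black","black_ball_center")):
    for d in robot.trace(nm,"scene")[:2]:
        ys,xs=np.nonzero(d["pixels"]); print(b,d["rect"],round(d["confidence"],2),(xs.mean(),ys.mean()),onplane("scene",(xs.mean(),ys.mean()),.057))
h=cv2.cvtColor(sc,cv2.COLOR_RGB2HSV).astype(int)[255:300,215:260];m=(h[...,0]>12)&(h[...,0]<32)&(h[...,1]>120);ys,xs=np.nonzero(m);u=((xs.min()+xs.max())/2+215,(ys.min()+ys.max())/2+255);print("ball colour",u,np.ptp(xs),np.ptp(ys),onplane("scene",u,.057))
E
```

```text
time_s: 15.45
eef_pos: [0.4712, 0.0111, 0.1374]
tool_rot: [-0.097, 0.995, -0.001, 0.001]
ft_force: [-0.6, -0.6, -1.0]
width: 0.532
grasp_force: 7.6
[0.47121655 0.01109876 0.13744845] 0.5317341911016119 7.588986754417419
wrist [([237, 192, 20, 120, 2260], [246.7, 252.6]), ([305, 192, 21, 120, 2239], [315.1, 252.6])]
[(array([511.,   4., 559.,  36.]), 0.97), (array([229.,  67., 330., 380.]), 0.65)]
scene [([294, 156, 9, 15, 93], [298.8, 163.7]), ([311, 158, 18, 17, 230], [318.3, 165.4])]
tongs [(array([136., 204., 199., 255.]), 0.69), (array([280., 145., 294., 156.]), 0.66), (array([276., 152., 351., 182.]), 0.63), (array([277., 253., 291., 267.]), 0.58)]
-0.03 [[309.89463868 163.24367909]] [[280.47243954 263.61923146]]
-0.02 [[309.75592286 166.28595947]] [[280.50336346 256.52660184]]
-0.01 [[309.61873021 169.29483372]] [[280.53115418 250.15259498]]
0 [[309.48303581 172.27084904]] [[280.55626492 244.39326104]]
brass [225.7, 266.9, 242.9, 283.4] 0.52 (np.float64(234.12), np.float64(273.3485714285714)) [[ 0.47610577 -0.35878143  0.057     ]]
ball colour (np.float64(234.0), np.float64(274.0)) 12 12 [[ 0.47713585 -0.36058457  0.057     ]]
```

```bash
python3 - <<'E'
from tg import *
cw=cal("wrist");s=robot.read_state();p=s["eef_pos"];T=R.from_quat(s["tool_rot"]).as_matrix()
for dz in(.03,.035,.04):
    P=onplane(0,[(246.7,192),(315,192),(246.7,312),(315,312)],p[2]+dz,cw); Q=(P-p)@T; print(dz,Q.round(4), "len",Q[0,0]-Q[2,0])
d=[d for d in robot.trace("tongs_grip","wrist") if d["rect"][0]<400]
if d:
    ys,xs=np.nonzero(d[0]["pixels"]); print(d[0]["rect"]); i=ys<ys.min()+8; print("hub",xs[i].mean(),ys.min(),(onplane(0,[(xs[i].mean(),ys.min()+8)],p[2]+.03,cw)-p)@T)
# scene: jaw end
sc=cv2.imread("pics/s7.png")
for gx in(0,.005,.01):
  g=p+T@[gx,0,-.03]; print("scene hub/jaw pred",gx,proj("scene",[g+T@[.1,0,0],g-T@[.09,0,0]]).round(1))
for dd in robot.trace("tongs_grip","scene"):
    if 260<dd["rect"][0]<290 and dd["rect"][3]<200 and dd["rect"][2]>330:
        ys,xs=np.nonzero(dd["pixels"]);print(dd["rect"],"left end",xs.min(),ys[xs<xs.min()+4].mean(),"right end",xs.max(),ys[xs>xs.max()-12].mean())
E
```

```text
0.03 [[ 0.0427 -0.0185 -0.03  ]
 [ 0.0427  0.019  -0.0299]
 [-0.0324 -0.0208 -0.0301]
 [-0.0324  0.0212 -0.03  ]] len 0.07510745884483355
0.035 [[ 0.0438 -0.0179 -0.035 ]
 [ 0.0438  0.0184 -0.0349]
 [-0.029  -0.0201 -0.0351]
 [-0.029   0.0205 -0.035 ]] len 0.07272118715055542
0.04 [[ 0.0448 -0.0173 -0.0399]
 [ 0.0448  0.0178 -0.0399]
 [-0.0255 -0.0194 -0.04  ]
 [-0.0256  0.0199 -0.04  ]] len 0.07033491545627735
[228.5, 64.9, 329.5, 380.0]
hub 280.43636363636364 66 [[ 1.02344214e-01  5.49967238e-05 -2.98609661e-02]]
scene hub/jaw pred 0 [[276.7 157.4]
 [340.7 169.8]]
scene hub/jaw pred 0.005 [[275.1 157.1]
 [338.9 169.5]]
scene hub/jaw pred 0.01 [[273.5 156.8]
 [337.1 169.1]]
[276.8, 153.3, 350.4, 182.0] left end 276 157.56 right end 349 169.16964285714286
```

```bash
python3 -m pendant '[{"grip":0.47,"dx":0,"dy":-2,"dz":0,"turn":-7},{"grip":0.47,"dx":0,"dy":-5,"dz":0,"turn":-15},{"grip":0.47,"dx":0,"dy":-9,"dz":0,"turn":-23},{"grip":0.47,"dx":0,"dy":-13,"dz":0,"turn":-31},{"grip":0.47,"dx":-1,"dy":-17,"dz":0,"turn":-39},{"grip":0.47,"dx":-2,"dy":-21,"dz":0,"turn":-47},{"grip":0.47,"dx":-3,"dy":-24,"dz":0,"turn":-55},{"grip":0.47,"dx":-4,"dy":-26,"dz":0,"turn":-62}]'
python3 -m pendant '[{"grip":0.47,"dx":-0.1,"dy":-2,"dz":0,"turn":-6},{"grip":0.47,"dx":-0.1,"dy":-3,"dz":-1,"turn":-9},{"grip":0.47,"dx":-0.1,"dy":-3,"dz":-2.5,"turn":-9},{"grip":0.47,"dx":-0.1,"dy":-3,"dz":-4,"turn":-9},{"grip":0.47,"dx":-0.1,"dy":-3,"dz":-5,"turn":-9},{"grip":0.47,"dx":-0.1,"dy":-3,"dz":-5.5,"turn":-9},{"grip":0.47,"dx":-0.1,"dy":-3,"dz":-5.5,"turn":-9},{"grip":0.47,"dx":-0.1,"dy":-3,"dz":-5.5,"turn":-9}]'
cat > chk.py <<'E'
from tg import *
def ballpx(im,u,r=14):
    x,y=int(u[0]),int(u[1]); h=cv2.cvtColor(im,cv2.COLOR_RGB2HSV).astype(int)[y-r:y+r,x-r:x+r]
    m=(h[...,0]>12)&(h[...,0]<32)&(h[...,1]>110)&(h[...,2]>60); ys,xs=np.nonzero(m)
    return ((xs.min()+xs.max())/2+x-r,(ys.min()+ys.max())/2+y-r,np.ptp(xs)+1,np.ptp(ys)+1) if len(xs) else None
s=robot.read_state();p=s["eef_pos"];T=R.from_quat(s["tool_rot"]).as_matrix();print(p,s["width"],s["grasp_force"],2*np.degrees(np.arctan2(s["tool_rot"][1],s["tool_rot"][0])))
B=np.array([.477,-.360,.057]); jaw=p+T@[-.09,0,-.03]; print("jaw pred",jaw)
for n in("scene","side"):
    im=robot.grab_frame(n); save(f"pics/{n}_{s['time_s']:.1f}.png",im)
    print(n,"ball",ballpx(im,proj(n,B)[0]),"pred",proj(n,B)[0].round(1),"jaw pred",proj(n,jaw)[0].round(1))
    for d in robot.trace("tongs_grip",n):
        r=d["rect"]; j=proj(n,jaw)[0]
        if r[0]-15<j[0]<r[2]+15 and r[1]-15<j[1]<r[3]+15: print("tongs",np.round(r),round(d["confidence"],2))
    J=[proj(n,jaw+T@[-.0125,sy*.03,-sz*.0125])[0].round(0).tolist() for sy in(-1,1) for sz in(-1,1)]; print("jaw-end corners",J)
E
python3 chk.py
```

```text
time_s: 16.7
eef_pos: [0.4296, -0.251, 0.1357]
tool_rot: [0.433, 0.902, -0.0, -0.0]
ft_force: [0.2, 0.4, -1.9]
width: 0.534
grasp_force: 7.6
time_s: 17.5
eef_pos: [0.4298, -0.2788, 0.0813]
tool_rot: [0.499, 0.867, -0.0, 0.0]
ft_force: [-0.3, 0.3, -1.5]
width: 0.531
grasp_force: 7.6
[ 0.42977623 -0.27876817  0.08132669] 0.5312901351943362 7.589131146669388 120.18505272711356
jaw pred [ 0.47501938 -0.35655979  0.11135204]
scene ball (np.float64(234.0), np.float64(274.0), np.int64(13), np.int64(13)) pred [234.1 273.8] jaw pred [232.5 256.2]
tongs [215. 201. 249. 268.] 0.84
jaw-end corners [[219.0, 264.0], [218.0, 256.0], [245.0, 264.0], [245.0, 256.0]]
side ball (np.float64(335.0), np.float64(250.0), np.int64(11), np.int64(11)) pred [334.8 249.7] jaw pred [334.2 232.9]
tongs [275. 213. 346. 243.] 0.55
tongs [345. 182. 365. 219.] 0.43
jaw-end corners [[334.0, 243.0], [334.0, 235.0], [343.0, 233.0], [343.0, 225.0]]
```

```bash
python3 - <<'E'
from tg import *
import glob
s=robot.read_state();p=s["eef_pos"];T=R.from_quat(s["tool_rot"]).as_matrix()
a=cv2.imread(sorted(glob.glob("pics/scene_*.png"))[-1]).astype(int); b=cv2.imread("pics/s7.png").astype(int)
m=(np.abs(a-b).sum(2)>60).astype(np.uint8); m[:190]=0;m[:,:205]=0;m[:,262:]=0;m[285:]=0
for y in range(236,280,2): print(y,"".join("#" if v else "." for v in m[y,205:262]))
g=lambda gx,x,y,z:proj("scene",p+T@[gx-x,y,-.03-z])[0].round(1)
for gx in(0,-.005,-.01): print(gx,"hub end",g(gx,-.105,0,0),"jaw ends L/R bottom",g(gx,.1025,.025,-.0125),g(gx,.1025,-.025,-.0125),"top",g(gx,.1025,.025,.0125),g(gx,.1025,-.025,.0125))
h=cv2.cvtColor(a.astype(np.uint8),cv2.COLOR_BGR2HSV).astype(int); r=((h[...,0]<8)|(h[...,0]>172))&(h[...,1]>130)&(h[...,2]>80); r[:190]=0;r[280:]=0;r[:,:205]=0;r[:,262:]=0
n,l,st,ce=cv2.connectedComponentsWithStats(r.astype(np.uint8)); print([st[i].tolist() for i in range(1,n) if st[i,4]>8])
for gx in(0,-.005,-.01): print("handle ends",gx,g(gx,-.045,.022,0),g(gx,.045,.022,0),g(gx,-.045,-.022,0),g(gx,.045,-.022,0))
E
```

```text
236 ...................########...........###########...#####
238 ....................######............###################
240 ....................######...........####################
242 ....................######........#######################
244 ...................######.......#########################
246 ..................###.###....############################
248 ..............#######.....###############################
250 ####################......###############################
252 ###################......################################
254 #####################....################################
256 #####################.....###############################
258 ######################....###############################
260 ######################....###############################
262 ############.#########....##########################.####
264 ##########....########.....#.###################.......#.
266 ########......#########.....##################...........
268 #######.......########....###################............
270 ######.......########..############.#######..............
272 ####........#########..#################.................
274 #...........#########......############..................
276 ...........#########............###.####.................
278 ...........#########...............#####.................
0 hub end [242.1 204.7] jaw ends L/R bottom [243.1 264.2] [221.2 263.7] top [242.3 256.3] [220.1 255.8]
-0.005 hub end [241.9 205.8] jaw ends L/R bottom [242.8 265.8] [220.9 265.3] top [242.1 257.9] [219.8 257.4]
-0.01 hub end [241.6 206.9] jaw ends L/R bottom [242.6 267.4] [220.5 266.9] top [241.8 259.5] [219.4 259. ]
[[225, 218, 10, 29, 142], [242, 219, 6, 29, 91]]
handle ends 0 [248. 219.] [244.2 242.9] [230.8 218.7] [225.7 242.6]
handle ends -0.005 [247.8 220.2] [243.9 244.4] [230.6 219.9] [225.4 244. ]
handle ends -0.01 [247.6 221.5] [243.7 245.8] [230.3 221.1] [225.1 245.4]
```

Ball position confirmed by two cameras, and the jaws sit above it within about 5 mm. Descend gently.

```bash
python3 -m pendant '[{"grip":0.47,"dx":0,"dy":0,"dz":-0.5,"turn":0},{"grip":0.47,"dx":0,"dy":0,"dz":-1,"turn":0},{"grip":0.47,"dx":0,"dy":0,"dz":-1.5,"turn":0},{"grip":0.47,"dx":0,"dy":0,"dz":-2,"turn":0},{"grip":0.47,"dx":0,"dy":0,"dz":-2.5,"turn":0},{"grip":0.47,"dx":0,"dy":0,"dz":-2.8,"turn":0},{"grip":0.47,"dx":0,"dy":0,"dz":-3,"turn":0},{"grip":0.47,"dx":0,"dy":0,"dz":-3,"turn":0}]'
python3 chk.py
```

```text
time_s: 18.5
eef_pos: [0.4294, -0.2787, 0.0507]
tool_rot: [0.499, 0.867, 0.0, -0.0]
ft_force: [-0.1, -0.6, -1.4]
width: 0.533
grasp_force: 7.6
[ 0.42941767 -0.27865644  0.05070507] 0.5327065878108127 7.588928192853928 120.17867485087442
jaw pred [ 0.47467083 -0.356465    0.08067138]
scene ball (np.float64(234.0), np.float64(274.0), np.int64(13), np.int64(13)) pred [234.1 273.8] jaw pred [233.4 265.5]
tongs [218. 211. 252. 274.] 0.67
jaw-end corners [[220.0, 273.0], [219.0, 265.0], [246.0, 273.0], [245.0, 266.0]]
side ball (np.float64(336.5), np.float64(250.0), np.int64(8), np.int64(11)) pred [334.8 249.7] jaw pred [333.7 242.2]
tongs [277. 223. 341. 255.] 0.66
jaw-end corners [[333.0, 253.0], [333.0, 245.0], [342.0, 242.0], [342.0, 235.0]]
```

```bash
python3 -m pendant '[{"grip":0.47,"dx":0,"dy":0,"dz":-0.3,"turn":0},{"grip":0.47,"dx":0,"dy":0,"dz":-0.6,"turn":0},{"grip":0.47,"dx":0,"dy":0,"dz":-1,"turn":0},{"grip":0.47,"dx":0,"dy":0,"dz":-1.4,"turn":0},{"grip":0.47,"dx":0,"dy":0,"dz":-1.8,"turn":0},{"grip":0.47,"dx":0,"dy":0,"dz":-2.1,"turn":0},{"grip":0.47,"dx":0,"dy":0,"dz":-2.3,"turn":0},{"grip":0.47,"dx":0,"dy":0,"dz":-2.3,"turn":0}]'
python3 chk.py
```

```text
time_s: 19.5
eef_pos: [0.4294, -0.2786, 0.0277]
tool_rot: [0.499, 0.867, 0.0, -0.0]
ft_force: [-0.3, 0.1, -0.6]
width: 0.537
grasp_force: 7.6
[ 0.42939686 -0.27862861  0.02767793] 0.5374411708551671 7.58907213807106 120.18208087710423
jaw pred [ 0.47465649 -0.35643454  0.05764128]
scene ball (np.float64(234.0), np.float64(274.0), np.int64(13), np.int64(13)) pred [234.1 273.8] jaw pred [234.2 272.3]
tongs [218. 218. 251. 280.] 0.88
jaw-end corners [[221.0, 280.0], [220.0, 272.0], [247.0, 280.0], [246.0, 273.0]]
side ball (np.float64(335.0), np.float64(250.0), np.int64(11), np.int64(11)) pred [334.8 249.7] jaw pred [333.4 249.1]
tongs [277. 229. 346. 262.] 0.8
jaw-end corners [[333.0, 259.0], [333.0, 252.0], [342.0, 249.0], [342.0, 241.0]]
```

Ball still in place between the jaws. Nudge 2 mm forward and squeeze at 30 N.

```bash
python3 -m pendant '[{"grip":0.47,"dx":0.1,"dy":-0.2,"dz":0,"turn":0},{"grip":0.5,"dx":0.1,"dy":-0.2,"dz":0,"turn":0},{"grip":0.6,"dx":0.1,"dy":-0.2,"dz":0,"turn":0},{"grip":0.7,"dx":0.1,"dy":-0.2,"dz":0,"turn":0},{"grip":0.8,"dx":0.1,"dy":-0.2,"dz":0,"turn":0},{"grip":0.9,"dx":0.1,"dy":-0.2,"dz":0,"turn":0},{"grip":1,"dx":0.1,"dy":-0.2,"dz":0,"turn":0},{"grip":1,"dx":0.1,"dy":-0.2,"dz":0,"turn":0}]' 30
python3 chk.py
```

```text
time_s: 20.5
eef_pos: [0.4305, -0.2808, 0.028]
tool_rot: [0.499, 0.867, -0.0, 0.0]
ft_force: [-0.8, 0.4, 1.2]
width: 0.387
grasp_force: 30.0
[ 0.43053947 -0.28076442  0.02801457] 0.38658141205838165 29.973884224891663 120.17512652293766
jaw pred [ 0.47577551 -0.35856649  0.05802356]
scene ball (np.float64(233.5), np.float64(273.5), np.int64(12), np.int64(14)) pred [234.1 273.8] jaw pred [234.  272.9]
tongs [224. 228. 250. 281.] 0.63
jaw-end corners [[221.0, 280.0], [220.0, 273.0], [246.0, 281.0], [246.0, 274.0]]
side ball (np.float64(335.5), np.float64(249.5), np.int64(10), np.int64(8)) pred [334.8 249.7] jaw pred [334.2 249.2]
tongs [276. 228. 336. 258.] 0.55
jaw-end corners [[334.0, 260.0], [334.0, 252.0], [342.0, 249.0], [343.0, 242.0]]
```

Handles at 36 mm, so the jaws are closed on the ball. Lift.

```bash
python3 -m pendant '[{"grip":1,"dx":0,"dy":0,"dz":0.7,"turn":0},{"grip":1,"dx":0,"dy":0,"dz":2,"turn":0},{"grip":1,"dx":0,"dy":0,"dz":3.5,"turn":0},{"grip":1,"dx":0,"dy":0,"dz":5.5,"turn":0},{"grip":1,"dx":0,"dy":0,"dz":7.5,"turn":0},{"grip":1,"dx":0,"dy":0,"dz":9.5,"turn":0},{"grip":1,"dx":0,"dy":0,"dz":11,"turn":0},{"grip":1,"dx":0,"dy":0,"dz":11,"turn":0}]'
python3 - <<'E'
from tg import *
s=robot.read_state();p=s["eef_pos"];T=R.from_quat(s["tool_rot"]).as_matrix();print(p,s["width"],s["grasp_force"])
jaw=p+T@[-.09,0,-.03]; U={}
for n in("scene","side"):
    im=robot.grab_frame(n); j=proj(n,jaw)[0]; x,y=int(j[0]),int(j[1]); h=cv2.cvtColor(im,cv2.COLOR_RGB2HSV).astype(int)
    m=(h[...,0]>12)&(h[...,0]<32)&(h[...,1]>110)&(h[...,2]>60); k=np.zeros_like(m);k[y-14:y+15,x-14:x+15]=m[y-14:y+15,x-14:x+15]; ys,xs=np.nonzero(k)
    print(n,"jaw",j,"brass px",len(xs),(xs.min(),xs.max(),ys.min(),ys.max()) if len(xs) else "")
    b=proj(n,[.477,-.36,.057])[0].astype(int); print("left at stand",m[b[1]-5:b[1]+6,b[0]-5:b[0]+6].sum())
    if len(xs): U[n]=((xs.min()+xs.max())/2,(ys.min()+ys.max())/2)
if len(U)==2: X=tri(cal("scene"),U["scene"],cal("side"),U["side"]); print("ball",X,"in tool",T.T@(X-p))
sc=robot.grab_frame("scene")
for n in("scene","side"):
    robot.grab_frame(n); 
    for d in robot.trace("scale_pan",n)[:1]: print(n,d["rect"])
# pan: white blob
def pan(n,u0):
    im=robot.grab_frame(n); h=cv2.cvtColor(im,cv2.COLOR_RGB2HSV).astype(int); m=((h[...,1]<40)&(h[...,2]>185)).astype(np.uint8); q,l,st,ce=cv2.connectedComponentsWithStats(m); i=l[u0[1],u0[0]]; ys,xs=np.nonzero(l==i); e=cv2.fitEllipse(cv2.convexHull(np.c_[xs,ys].astype(np.float32))); print(n,st[i],e); return e[0]
for n,u in(("scene",(383,168)),("side",(272,165))):
    e=pan(n,u); print(n,"pan",onplane(n,e,.067))
E
```

```text
time_s: 21.5
eef_pos: [0.4315, -0.2813, 0.1407]
tool_rot: [0.499, 0.867, -0.0, 0.002]
ft_force: [0.0, 0.1, -0.2]
width: 0.382
grasp_force: 30.0
[ 0.43152599 -0.28126639  0.14065361] 0.3823815714321214 29.968856871128082
scene jaw [230.20566376 237.57586948] brass px 107 (np.int64(224), np.int64(235), np.int64(233), np.int64(246))
left at stand 0
side jaw [335.99726782 214.32165625] brass px 40 (np.int64(332), np.int64(342), np.int64(212), np.int64(220))
left at stand 0
ball [ 0.47719264 -0.36274862  0.16777157] in tool [-0.09348504 -0.00142431 -0.02680859]
scene [318.1, 144.9, 408.7, 197.1]
side [217.7, 157.1, 292.2, 193.4]
scene [364 157  40  21 643] ((383.6091003417969, 167.1671600341797), (20.41950035095215, 39.34302520751953), 97.52780151367188)
scene pan [[0.61012719 0.26400886 0.067     ]]
side [256 157  32  14 340] ((271.7218322753906, 163.8187713623047), (13.491584777832031, 31.395116806030273), 87.77668762207031)
side pan [[0.60798176 0.25964818 0.067     ]]
```

Ball held in the tongs, stand empty. Carry it to the pan.

```bash
python3 -m pendant '[{"grip":1,"dx":0.5,"dy":2,"dz":0,"turn":3},{"grip":1,"dx":1.5,"dy":5,"dz":0,"turn":8},{"grip":1,"dx":2.5,"dy":9,"dz":0,"turn":14},{"grip":1,"dx":3.5,"dy":13,"dz":0,"turn":20},{"grip":1,"dx":4.5,"dy":17,"dz":0,"turn":26},{"grip":1,"dx":5.5,"dy":21,"dz":0,"turn":32},{"grip":1,"dx":6.5,"dy":25,"dz":0,"turn":38},{"grip":1,"dx":7,"dy":28,"dz":0,"turn":44}]'
python3 -m pendant '[{"grip":1,"dx":0.5,"dy":3,"dz":0,"turn":5},{"grip":1,"dx":0.8,"dy":7,"dz":0,"turn":11},{"grip":1,"dx":1.2,"dy":11,"dz":0,"turn":17},{"grip":1,"dx":1.5,"dy":15,"dz":0,"turn":23},{"grip":1,"dx":1.8,"dy":18.5,"dz":0,"turn":29},{"grip":1,"dx":2,"dy":21,"dz":0,"turn":33},{"grip":1,"dx":2.1,"dy":22.5,"dz":-0.5,"turn":36},{"grip":1,"dx":2.1,"dy":23.1,"dz":-1,"turn":36}]'
python3 -m pendant '[{"grip":1,"dx":0,"dy":0,"dz":-0.5,"turn":0},{"grip":1,"dx":0,"dy":0,"dz":-1,"turn":0},{"grip":1,"dx":0,"dy":0,"dz":-1.5,"turn":0},{"grip":1,"dx":0,"dy":0,"dz":-2,"turn":0},{"grip":1,"dx":0,"dy":0,"dz":-2.5,"turn":0},{"grip":1,"dx":0,"dy":0,"dz":-2.7,"turn":0},{"grip":1,"dx":0,"dy":0,"dz":-2.7,"turn":0},{"grip":1,"dx":0,"dy":0,"dz":-2.7,"turn":0}]'
python3 - <<'E'
from tg import *
s=robot.read_state();p=s["eef_pos"];T=R.from_quat(s["tool_rot"]).as_matrix();print(s["time_s"],p,s["width"],s["grasp_force"],"ball exp",p+T@[-.0925,0,-.028])
jaw=p+T@[-.0925,0,-.028]; U={}
for n in("scene","side"):
    im=robot.grab_frame(n); j=proj(n,jaw)[0]; x,y=int(j[0]),int(j[1]); h=cv2.cvtColor(im,cv2.COLOR_RGB2HSV).astype(int)
    m=(h[...,0]>12)&(h[...,0]<32)&(h[...,1]>110)&(h[...,2]>60); k=np.zeros_like(m);k[y-12:y+13,x-12:x+13]=m[y-12:y+13,x-12:x+13]; ys,xs=np.nonzero(k)
    print(n,"jaw",j,"brass px",len(xs),(xs.min(),xs.max(),ys.min(),ys.max()) if len(xs) else "")
    if len(xs): U[n]=((xs.min()+xs.max())/2,(ys.min()+ys.max())/2)
if len(U)==2: print("ball",tri(cal("scene"),U["scene"],cal("side"),U["side"]))
elif U: n,u=list(U.items())[0]; print("ball",onplane(n,u,jaw[2]))
im=robot.grab_frame("scene");h=cv2.cvtColor(im,cv2.COLOR_RGB2HSV).astype(int)[138:172,325:368]
for nm,m in(("yel",(h[...,0]>18)&(h[...,0]<35)&(h[...,1]>110)),("red",((h[...,0]<8)|(h[...,0]>172))&(h[...,1]>110))):
    ys,xs=np.nonzero(m);print(nm,len(xs),(xs.mean()+325,ys.mean()+138) if len(xs) else "")
for a in(-14,0,14): q=np.radians(-13+a); print(a,"pointer pred",proj("scene",[.467+.015*np.cos(q),.297+.015*np.sin(q),.08])[0])
E
```

```text
time_s: 22.75
eef_pos: [0.5008, 0.0026, 0.1381]
tool_rot: [0.134, 0.991, 0.0, 0.0]
ft_force: [0.1, 0.0, -1.4]
width: 0.384
grasp_force: 30.0
time_s: 23.55
eef_pos: [0.521, 0.2318, 0.1274]
tool_rot: [-0.177, 0.984, 0.0, -0.0]
ft_force: [0.5, -0.5, -2.4]
width: 0.388
grasp_force: 30.0
time_s: 24.35
eef_pos: [0.5216, 0.2303, 0.1011]
tool_rot: [-0.175, 0.985, 0.0, 0.0]
ft_force: [0.5, -0.2, -1.7]
width: 0.374
grasp_force: 30.0
24.35 [0.52155119 0.23031861 0.1010692 ] 0.3740006984597615 29.96856451034546 ball exp [0.60837482 0.26221658 0.12907683]
scene jaw [385.96085933 150.44764921] brass px 24 (np.int64(382), np.int64(391), np.int64(146), np.int64(150))
side jaw [270.98263748 149.00184812] brass px 12 (np.int64(268), np.int64(272), np.int64(146), np.int64(149))
ball [0.60709847 0.26798912 0.13414939]
yel 3 (np.float64(353.0), np.float64(157.0))
red 187 (np.float64(354.8288770053476), np.float64(147.80748663101605))
-14 pointer pred [350.69463459 149.88769456]
0 pointer pred [351.44720768 149.56109866]
14 pointer pred [351.9884937  149.14508615]
```

```bash
python3 -m pendant '[{"grip":1,"dx":0,"dy":0,"dz":0,"turn":0},{"grip":1,"dx":0,"dy":0,"dz":0,"turn":0},{"grip":1,"dx":0,"dy":0,"dz":0,"turn":0},{"grip":1,"dx":0,"dy":0,"dz":0,"turn":0},{"grip":1,"dx":0,"dy":0,"dz":0,"turn":0},{"grip":1,"dx":0,"dy":0,"dz":0,"turn":0},{"grip":1,"dx":0,"dy":0,"dz":0,"turn":0},{"grip":1,"dx":0,"dy":0,"dz":0,"turn":0}]'
python3 - <<'E'
from h import *
im=robot.grab_frame("scene");h=cv2.cvtColor(im,cv2.COLOR_RGB2HSV).astype(int);m=(h[...,0]>12)&(h[...,0]<32)&(h[...,1]>110)&(h[...,2]>60)
ys,xs=np.nonzero(m[138:163,373:399]);print(len(xs),xs.min()+373,xs.max()+373,ys.min()+138,ys.max()+138); print(robot.read_state()["width"])
print(robot.sign_off())
E
```

```text
time_s: 25.3
eef_pos: [0.5215, 0.2302, 0.101]
tool_rot: [-0.175, 0.985, -0.0, -0.0]
ft_force: [0.5, -0.2, -0.9]
width: 0.382
grasp_force: 30.0
25 382 391 146 150
0.38039039418939397
the job is handed in; nothing more can be done
None
```

The knob was zeroed, and the brass ball is held in the red tongs about 65 mm (its centre) above the middle of the scale pan. The job was handed in at about 25 s, with no verdict returned.

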